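# Plug gauges away in the instrument drawer

### The job

Put the plug gauges away: pull open the top drawer of the green instrument chest by its handle, lay every plug gauge from the cork mat flat on the drawer's floor, none on top of another, and then push the drawer fully home without slamming it. The gauges are lapped and bruise easily, so hold them with a light grip of no more than 30 N, and leave the other things on the plate and the chest where they are.

Things in the scene. Friction and masses are not known exactly. Their poses are not given: they have to be found in the camera images.
- chest: green two-drawer steel instrument chest with grey drawer fronts, fixed, 250 mm deep (its x), 360 mm wide (its y), 134 mm high. Origin: centre of the underside. Its x axis points from the drawer fronts to the back; the drawers slide out along its -x
- chest_drawer0 (a joint): the top drawer's slide: 0 fully home, grows as the drawer comes out, to 0.173 m at the stop; runs lightly (about 1 N of friction) and stays where it is left. The front 15 mm of the chest's depth is the drawer's front panel; the chest's 12 mm thick top covers what is not pulled out
- chest_drawer0_handle (a point): middle of the top drawer's steel bar handle: a round bar 11 mm thick and 120 mm long, level, along the chest's y, its axis 35 mm in front of the drawer's face and 35 mm below the chest's top; it moves with the drawer
- drawer_floor (a point): centre of the top drawer's inner floor, moving with the drawer; axes as the chest's. Inside, the drawer measures 205 mm (x) by 318 mm (y); side and back walls 6 mm thick rise 35 mm above this floor, the front panel 45 mm. The floor is 77 mm above the plate
- mat: cork mat, fixed to the plate, 220 (x) x 290 (y) x 3 mm. Origin: centre of the underside
- gauge1: double-ended plug gauge (about 80 g; may be absent). Origin: middle of the handle, on its axis. It has a 50 mm long, 14 mm square aluminium handle along this body's x, with a green band and a 22 mm steel plug at the +x end, a red band and a 14 mm steel plug at the -x end; plugs 8 to 13 mm thick, 86 mm over all. When it lies flat the origin is 7 mm above what it lies on
- gauge2: double-ended plug gauge (about 80 g; may be absent). Origin: middle of the handle, on its axis. It has a 50 mm long, 14 mm square aluminium handle along this body's x, with a green band and a 22 mm steel plug at the +x end, a red band and a 14 mm steel plug at the -x end; plugs 8 to 13 mm thick, 86 mm over all. When it lies flat the origin is 7 mm above what it lies on
- gauge3: double-ended plug gauge (about 80 g; may be absent). Origin: middle of the handle, on its axis. It has a 50 mm long, 14 mm square aluminium handle along this body's x, with a green band and a 22 mm steel plug at the +x end, a red band and a 14 mm steel plug at the -x end; plugs 8 to 13 mm thick, 86 mm over all. When it lies flat the origin is 7 mm above what it lies on
- gauge4: double-ended plug gauge (about 80 g; may be absent). Origin: middle of the handle, on its axis. It has a 50 mm long, 14 mm square aluminium handle along this body's x, with a green band and a 22 mm steel plug at the +x end, a red band and a 14 mm steel plug at the -x end; plugs 8 to 13 mm thick, 86 mm over all. When it lies flat the origin is 7 mm above what it lies on
- gauge5: double-ended plug gauge (about 80 g; may be absent). Origin: middle of the handle, on its axis. It has a 50 mm long, 14 mm square aluminium handle along this body's x, with a green band and a 22 mm steel plug at the +x end, a red band and a 14 mm steel plug at the -x end; plugs 8 to 13 mm thick, 86 mm over all. When it lies flat the origin is 7 mm above what it lies on
- gauge6: double-ended plug gauge (about 80 g; may be absent). Origin: middle of the handle, on its axis. It has a 50 mm long, 14 mm square aluminium handle along this body's x, with a green band and a 22 mm steel plug at the +x end, a red band and a 14 mm steel plug at the -x end; plugs 8 to 13 mm thick, 86 mm over all. When it lies flat the origin is 7 mm above what it lies on
- pin_stand: slotted beech stand, 60 x 180 x 34 mm (x, y, z), holding upright steel pin gauges that reach 82 mm above its underside; leave alone. Origin: centre of the underside
- vee: dark cast-iron toolmaker's vee block, 90 x 60 x 62 mm; leave alone. Origin: centre of the underside
- micrometer: chrome depth micrometer lying flat: 100 mm base bar along its x, stem and thimble along its +y to 82 mm, thin rod to -41 mm, 16 mm high; leave alone. Origin: under the middle of the base bar
- die_spring: black steel die spring standing upright, diameter 26 mm, 46 mm high; leave alone. Origin: centre of the underside
- brass_tray: brass gauge-block wringing tray, 90 x 140 x 14 mm, with steel gauge blocks in it, on the middle of the chest's top; leave alone. Origin: centre of the underside
- oil_bottle: yellow oil bottle with a red cap, diameter 44 mm, 110 mm high; leave alone. Origin: centre of the underside
- oilstone: grey oilstone in a dark wooden base, 170 x 65 x 38 mm; leave alone. Origin: centre of the underside

How it is judged:
By the outcome, as a careful person would: the job done as asked, in the order asked, and still so for the second after the job is handed in, with the robot touching nothing.
Of gauge1, gauge2, gauge3, gauge4, gauge5, gauge6 only 4 to 6 are there at a start; the rules pass over those that are not, and their reading is None.
At some moment in a run one of gauge1, gauge2, gauge3, gauge4, gauge5, gauge6 may be knocked a few centimetres aside while the robot is not near it.
Once in a run the grip may slacken for a moment while it holds something.
It also fails if it takes over 210 s, if anything falls off the work surface, if the arm or the gripper's body presses on something with over 40 N, if the wrist force passes 120 N, or if a joint passes its speed limit or range.

### The arm

A 6-joint arm with a two-finger parallel gripper is mounted at the origin on the work surface. World frame = base frame: x ahead of the robot, y to its left, z up, the work surface at z = 0. Lengths are in mm, angles in degrees, forces in N, time in s.
With the tool pointing down it reaches from about 300 to 850 mm from the base axis. Payload 4.2 kg.
Tool frame: the origin (TCP) lies midway between the tips of the shut fingers; the grasp point (between the pads) lies 19 mm behind it; z points along the fingers, y is the line along which they close (so a half turn about z gives the same grasp; the last joint's range is limited). The gripper opens to 91 mm and grips with 3 to 60 N. Pads are 32 mm wide; open, the fingers measure 118 mm over their backs; the gripper's body (76 mm by 178 mm) begins 60 mm behind the grasp point.
Start: joints at [-71.62, 18.312, 89.639, -0, 72.044, -1.146], TCP at [192.192, -541.946, 213.976] pointing down, gripper open.
Joint ranges: [-177.97, 177.97], [-48.28, 115.42], [12.27, 149.76], [-77.06, 257.06], [2.81, 150.46], [-146.56, 146.56]. Speed limits (degrees/s): [147.25, 147.25, 180, 180, 180, 180].

### API

Orientations are given as [roll, pitch, yaw] about the fixed x, y, z axes, in that order (R = Rz(yaw) Ry(pitch) Rx(roll)).
In Python, from workcell import state, grab_frame, camera_model, workorder gives the robot as it stands.
- The arm moves only by the tool carry_out, never from a script. Its argument "commands" is a list of rows, each a list of 7 numbers: the turn, a rotation vector about the tool's x, y, z in degrees, then the shift along the tool's x, y, z in mm, then the opening, from -1 (shut) to 1 (fully open). In form: [[ax, ay, az, dx, dy, dz, hand], ...]. A call has 1 to 20 rows; each row is the pose to reach, as a shift and turn from the pose commanded when the call began, along the tool's axes at that moment; what a row does not reach only later rows make up. A row lasts 1/10 s, in which the tool goes at most 50 mm and 8.59 degrees, less where a joint would pass 70% of its speed; a pose out of reach is approached as far as the arm can. A call with a gripper value outside its range is refused whole. The fingers move at their own pace and stop on an object; "force" is the grip in N (left out, the last holds). Time passes only in rows, so rows that repeat a pose let the fingers close. It gives the time, the measured TCP pose, the force, the opening and the grip force at its end, in the units of the state.
- state(): the state, without advancing time (a new reading comes with each control period).
- grab_frame(name): name is "scene" or "top" or "wrist"; returns the picture (384x512x3 uint8, red, green, blue); there is no depth.
- camera_model(name): a dict with "fx", "fy", "cx", "cy" (pixels), "origin" and "rotation" of the camera in the world; the wrist camera has in their place "mount" (4x4, takes a point from camera to tool coordinates, whose origin is the TCP and whose axes are the flange's). Camera axes: x right, y up, looking along -z (the intrinsics and any distortion apply to the point x, -y, -z); pixel columns grow to the right and rows downward; lengths in mm; the calibration is good to about 2 mm. A picture is of the moment at which its call begins: read the wrist's pose just before it. camera_model takes no time and is no camera call.
- workorder.job_done(): hands the job in; it is judged then, once.
The state is a dict: "time_s": time; "qpos": joint angles; "qvel": joint speeds; "effort": joint torques, N m; "ee_pos": TCP position; "ee_rot": TCP orientation; "force": force on the tool from outside, world axes, zero at the start; "torque": the same for the moment, N m; "gripper_width": finger opening in mm; "gripper_force": force on a finger pad.
Only numpy, scipy, OpenCV 4.12 (cv2) and the standard library are available. Lean on these libraries where they do the work, as an engineer would, in place of code of your own. Each camera call takes 0.05 s, during which the arm holds its last target. There are 200 camera calls.

## Working session

There is one attempt and no reset: what is moved stays moved. The work goes in short steps, Python scripts to look and compute and a tool call to move; the robot and the scene stay as the last step left them, time stands still between calls to the robot, and variables do not carry over. Pictures are saved under pics/ and viewed, at most 14 in all, crops included, and the job is handed in when it is done.

Besides the shell and the picture viewer there is one more tool, called after "Request:" by a JSON object that holds its "fn" and its "kwargs". carry_out: Moves the arm, as the interface text tells. Its arguments: {"type":"object","properties":{"commands":{"type":"array"},"force":{"type":"number"}},"required":["commands"]}

```bash
ls; mkdir -p pics; python3 - <<'E'
from workcell import state, grab_frame, camera_model
import cv2
for n in ["scene","top"]:
    f=grab_frame(n); cv2.imwrite(f"pics/{n}0.png",cv2.resize(f[:,:,::-1],(800,600),interpolation=cv2.INTER_CUBIC)); cv2.imwrite(f"pics/{n}0raw.png",f[:,:,::-1])
    print(n,camera_model(n))
print(camera_model("wrist")); print(state())
E
```

```text
pics
scene {'fx': 419.5198563025584, 'fy': 419.5198563025584, 'cx': 264.8041593959974, 'cy': 198.12058168457966, 'origin': array([1321.93834808, -552.31502317,  934.5271493 ]), 'rotation': array([48.8502195 , -0.81041986, 55.40045697])}
top {'fx': 367.6153667617962, 'fy': 367.6153667617962, 'cx': 254.9151248227993, 'cy': 192.44153631022004, 'origin': array([ 468.75490042,   14.60311559, 1325.31287594]), 'rotation': array([  3.99599199,  -0.77517547, -89.85292763])}
{'fx': 331.35431193980787, 'fy': 331.35431193980787, 'cx': 255.16100547798015, 'cy': 192.57997775625813, 'mount': array([[ 8.55513284e-05,  9.58743352e-01,  2.84273068e-01,
         8.11962986e+01],
       [ 9.99999995e-01, -9.53257692e-05,  2.05493243e-05,
         2.66572919e-01],
       [ 4.68000770e-05,  2.84273065e-01, -9.58743356e-01,
        -1.71633056e+02],
       [ 0.00000000e+00,  0.00000000e+00,  0.00000000e+00,
         1.00000000e+00]])}
{'time_s': 0.1, 'qpos': array([-7.16202750e+01,  1.83499171e+01,  8.96990513e+01,  1.40972118e-03,
        7.20437790e+01, -1.14686040e+00]), 'qvel': array([ 0.13234142, -0.11022097, -0.28394284, -0.00197415,  0.01656364,
       -0.0098655 ]), 'effort': array([ 3.74051924e-04, -4.13333309e+01, -2.32510328e+01,  7.29280966e-02,
        4.21992433e-02, -5.10022744e-05]), 'ee_pos': array([ 192.04916543, -541.50732248,  213.18738432]), 'ee_rot': array([-1.79907298e+02, -3.19643592e-03,  1.95261471e+01]), 'force': array([ 0.20393397,  0.73174929, -0.17055305]), 'torque': array([ 6.74126482e-05, -4.72691161e-02,  2.89215900e-02]), 'gripper_force': 0.0, 'gripper_width': 91.11248016397568}
```

View pics/top0.png

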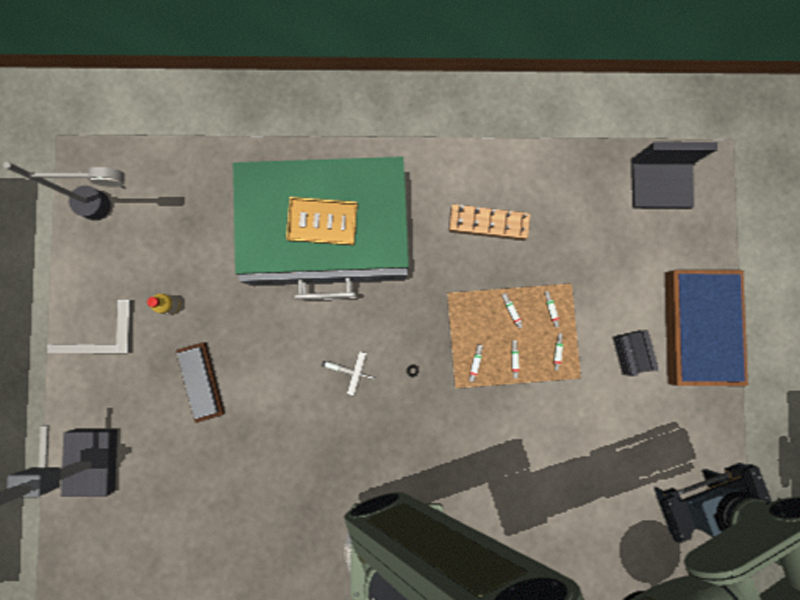

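View pics/scene0.png

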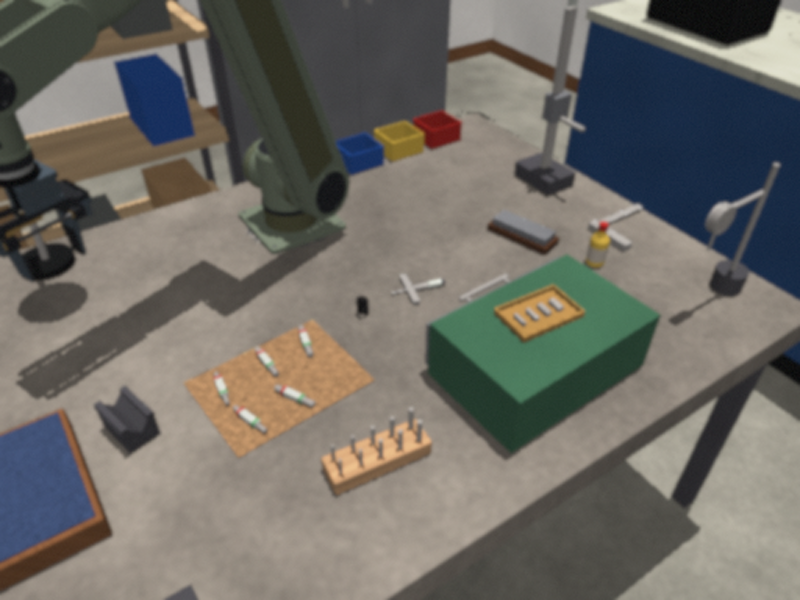

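```bash
cat > h.py <<'E'
import numpy as np, cv2
from scipy.spatial.transform import Rotation as R
from workcell import state, grab_frame, camera_model
rot=lambda e: R.from_euler('xyz',e,degrees=True)
def cam(n,pose=None):
    m=camera_model(n); K=(m['fx'],m['fy'],m['cx'],m['cy'])
    if n=='wrist':
        p,e=pose; Rt=rot(e).as_matrix(); M=m['mount']
        return K, Rt@M[:3,3]+p, Rt@M[:3,:3]
    return K, np.array(m['origin']), rot(m['rotation']).as_matrix()
def ray(c,u,v):
    K,o,Rm=c; d=Rm@np.array([(u-K[2])/K[0],-(v-K[3])/K[1],-1]); return o,d
def onz(c,u,v,z):
    o,d=ray(c,u,v); return o+d*(z-o[2])/d[2]
def proj(c,P):
    K,o,Rm=c; q=Rm.T@(np.array(P)-o); return K[2]+K[0]*q[0]/-q[2], K[3]+K[1]*q[1]/q[2]
def tri(*cu):   # (c,u,v)...
    A=np.zeros((3,3));b=np.zeros(3);L=[]
    for c,u,v in cu:
        o,d=ray(c,u,v); d=d/np.linalg.norm(d); P=np.eye(3)-np.outer(d,d); A+=P;b+=P@o;L.append((P,o))
    x=np.linalg.solve(A,b); return x,[round(float(np.linalg.norm(P@(x-o))),1) for P,o in L]
def rel(p0,e0,p1,e1):   # -> row (rotvec deg, shift)
    R0=rot(e0); return np.round(np.r_[(R0.inv()*rot(e1)).as_rotvec(degrees=True), R0.inv().apply(np.array(p1)-p0)],2)
def wsnap(name):
    s=state(); f=grab_frame('wrist'); np.savez(f'pics/{name}.npz',p=s['ee_pos'],e=s['ee_rot'])
    cv2.imwrite(f'pics/{name}.png',f[:,:,::-1]); return s,f
def wcam(name):
    d=np.load(f'pics/{name}.npz'); return cam('wrist',(d['p'],d['e']))
E
python3 - <<'E'
from h import *
t=cam('top');s=cam('scene'); k=.64
np.set_printoptions(precision=1,suppress=True)
for n,z,q in [('chest',134,[(234,163),(403,157),(408,268),(238,273)]),('handle',99,[(299,298),(326,297),(354,296)]),('g',10,[(512,311),(552,308),(476,363),(516,358),(559,351)]),('mat',3,[(449,292),(572,284),(581,380),(455,388)])]:
    for u,v in q: print(n,onz(t,u*k,v*k,z))
for a,b in [((234,163),(658,318)),((403,157),(513,435)),((408,268),(430,322)),((326,297),(485,289)),((512,311),(293,396)),((552,308),(249,418)),((476,363),(306,342)),((516,358),(266,361)),((559,351),(222,387)),((238,273),(570,259))]:
    print(a,tri((t,a[0]*k,a[1]*k),(s,b[0]*k,b[1]*k)))
print(state()['ee_pos'],state()['ee_rot'])
E
```

```text
chest [841.5 345.6 134. ]
chest [856.9 -10.5 134. ]
chest [620.5 -21.4 134. ]
chest [608.5 332.1 134. ]
handle [559.5 210.4  99. ]
handle [561.8 152.8  99. ]
handle [564.2  93.   99. ]
g [ 537.8 -264.4   10. ]
g [ 545.1 -356.8   10. ]
g [ 418.7 -180.7   10. ]
g [ 430.3 -272.4   10. ]
g [ 446.5 -371.3   10. ]
mat [ 581.7 -120.3    3. ]
mat [ 601.4 -406.3    3. ]
mat [ 380.1 -423.     3. ]
mat [ 361.5 -133.2    3. ]
(234, 163) (array([841.6, 345.4, 129.7]), [1.8, 1.8])
(403, 157) (array([870.7, -18.3,  75.1]), [8.4, 8.4])
(408, 268) (array([620.8, -20.4, 136.8]), [1.0, 1.0])
(326, 297) (array([564.2, 156. ,  95. ]), [3.3, 3.3])
(512, 311) (array([ 537.1, -265.2,   11.7]), [1.3, 1.3])
(552, 308) (array([ 544.3, -355.6,   17. ]), [0.8, 0.8])
(476, 363) (array([ 419.3, -179.7,   10.3]), [1.1, 1.1])
(516, 358) (array([ 430.6, -270.8,   16.9]), [0.1, 0.1])
(559, 351) (array([ 447. , -368.3,   17.4]), [1.0, 1.0])
(238, 273) (array([612.6, 338.1, 125. ]), [4.5, 4.5])
[ 192.  -541.5  213.2] [-179.9   -0.    19.5]
```

```bash
cat >> h.py <<'E'
def go(*tg):
    s=state(); print('at',np.round(s['ee_pos'],1),np.round(s['ee_rot'],1),'t',round(s['time_s'],2),'F',np.round(s['force'],1),'w',round(s['gripper_width'],1),'q',np.round(s['qpos']))
    for x,y,z,yaw in tg: print((x,y,z,yaw),'->',rel(s['ee_pos'],s['ee_rot'],(x,y,z),(180,0,yaw)).tolist())
E
python3 -c "
from h import *
go((545,152,220,92.2))"
```

```text
at [ 192.  -541.5  213.2] [-179.9   -0.    19.5] t 0.1 F [ 0.2  0.7 -0.2] w 91.1 q [-72.  18.  90.   0.  72.  -1.]
(545, 152, 220, 92.2) -> [-0.08, -0.06, -72.67, 564.45, -535.66, -5.91]
```

Request:
{"fn": "carry_out", "kwargs": {"commands": [[0, 0, -72.7, 564.5, -535.7, -6, -0.3], [0, 0, -72.7, 564.5, -535.7, -6, -0.3], [0, 0, -72.7, 564.5, -535.7, -6, -0.3], [0, 0, -72.7, 564.5, -535.7, -6, -0.3], [0, 0, -72.7, 564.5, -535.7, -6, -0.3], [0, 0, -72.7, 564.5, -535.7, -6, -0.3], [0, 0, -72.7, 564.5, -535.7, -6, -0.3], [0, 0, -72.7, 564.5, -535.7, -6, -0.3], [0, 0, -72.7, 564.5, -535.7, -6, -0.3], [0, 0, -72.7, 564.5, -535.7, -6, -0.3], [0, 0, -72.7, 564.5, -535.7, -6, -0.3], [0, 0, -72.7, 564.5, -535.7, -6, -0.3], [0, 0, -72.7, 564.5, -535.7, -6, -0.3], [0, 0, -72.7, 564.5, -535.7, -6, -0.3], [0, 0, -72.7, 564.5, -535.7, -6, -0.3], [0, 0, -72.7, 564.5, -535.7, -6, -0.3], [0, 0, -72.7, 564.5, -535.7, -6, -0.3], [0, 0, -72.7, 564.5, -535.7, -6, -0.3], [0, 0, -72.7, 564.5, -535.7, -6, -0.3], [0, 0, -72.7, 564.5, -535.7, -6, -0.3]], "force": 25}}

```text
time_s: 2.1
ee_pos: [544.7, 150.5, 220.0]
ee_rot: [-180.0, 0.0, 92.1]
force: [-0.7, 0.4, -0.0]
gripper_width: 32.2
gripper_force: 0.0
```

```bash
python3 -c "
from h import *
s,f=wsnap('w1'); cv2.imwrite('pics/w1b.png',cv2.resize(f[:,:,::-1],(800,600),interpolation=cv2.INTER_CUBIC))
go((545,152,220,92.2))"
```

```text
at [544.8 150.5 220.2] [180.    0.   92.1] t 2.15 F [-1.2  0.2 -0.1] w 32.1 q [14. 17. 90. -0. 72. 12.]
(545, 152, 220, 92.2) -> [0.0, 0.01, -0.06, 1.53, 0.25, 0.16]
```

View pics/w1b.png

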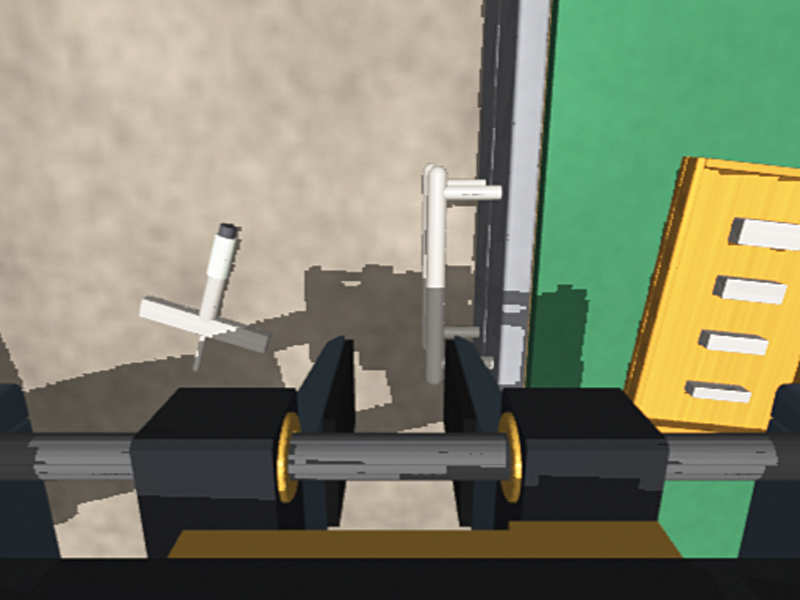

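```bash
python3 -c "
from h import *
np.set_printoptions(precision=1,suppress=True)
c=wcam('w1');k=.64;t=cam('top')
for u,v,z in [(437,168,99),(434,380,99),(435,274,99),(549,0,134),(528,385,134)]: print(onz(c,u*k,v*k,z))
print(tri((c,437*k,168*k),(t,299*k,298*k)),tri((c,434*k,380*k),(t,354*k,296*k)))
s=cam('scene');print(tri((c,437*k,168*k),(s,508*k,279*k)),tri((c,434*k,380*k),(s,463*k,299*k)))
"
```

```text
[563.6 220.9  99. ]
[569.2  94.1  99. ]
[565.9 161.3  99. ]
[606.4 296.  134. ]
[617.4 109.4 134. ]
(array([565.5, 219. ,  44.9]), [2.0, 2.0]) (array([566.8,  93.2,  97.1]), [2.5, 2.5])
(array([564.4, 221. ,  92.7]), [0.5, 0.5]) (array([570.2,  96.6, 101.7]), [1.7, 1.7])
```

```bash
python3 -c "
from h import *
a=np.radians(2.4);d=-170*np.array([np.cos(a),np.sin(a)])
go((566,157,125,92.4),(566,157,88,92.4),(566+d[0],157+d[1],88,92.4))"
```

```text
at [544.8 150.5 220.2] [180.    0.   92.1] t 2.15 F [-1.2  0.2 -0.1] w 32.1 q [14. 17. 90. -0. 72. 12.]
(566, 157, 125, 92.4) -> [0.0, 0.01, -0.26, 5.76, 21.41, 95.16]
(566, 157, 88, 92.4) -> [0.0, 0.01, -0.26, 5.77, 21.41, 132.16]
(np.float64(396.1491188831941), np.float64(149.88113886603605), 88, 92.4) -> [0.0, 0.01, -0.26, 4.99, -148.59, 132.15]
```

Request:
{"fn": "carry_out", "kwargs": {"commands": [[0, 0, -0.3, 5.8, 21.4, 40, -0.3], [0, 0, -0.3, 5.8, 21.4, 80, -0.3], [0, 0, -0.3, 5.8, 21.4, 95, -0.3], [0, 0, -0.3, 5.8, 21.4, 110, -0.3], [0, 0, -0.3, 5.8, 21.4, 122, -0.3], [0, 0, -0.3, 5.8, 21.4, 132, -0.3], [0, 0, -0.3, 5.8, 21.4, 132, -0.3], [0, 0, -0.3, 5.8, 21.4, 132, -1], [0, 0, -0.3, 5.8, 21.4, 132, -1], [0, 0, -0.3, 5.8, 21.4, 132, -1], [0, 0, -0.3, 5.8, 21.4, 132, -1], [0, 0, -0.3, 5.8, 21.4, 132, -1], [0, 0, -0.3, 5.8, 21.4, 132, -1]], "force": 25}}

```text
time_s: 3.45
ee_pos: [565.4, 158.3, 88.6]
ee_rot: [-179.9, -0.0, 92.5]
force: [-4.9, 0.7, 5.1]
gripper_width: 10.4
gripper_force: 25.0
```

Request:
{"fn": "carry_out", "kwargs": {"commands": [[0, 0, 0, 0, -4, 0, -1], [0, 0, 0, 0, -12, 0, -1], [0, 0, 0, 0, -24, 0, -1], [0, 0, 0, 0, -36, 0, -1], [0, 0, 0, 0, -48, 0, -1], [0, 0, 0, 0, -60, 0, -1], [0, 0, 0, 0, -72, 0, -1], [0, 0, 0, 0, -84, 0, -1], [0, 0, 0, 0, -96, 0, -1], [0, 0, 0, 0, -108, 0, -1], [0, 0, 0, 0, -120, 0, -1], [0, 0, 0, 0, -132, 0, -1], [0, 0, 0, 0, -144, 0, -1], [0, 0, 0, 0, -154, 0, -1], [0, 0, 0, 0, -162, 0, -1], [0, 0, 0, 0, -168, 0, -1], [0, 0, 0, 0, -171, 0, -1], [0, 0, 0, 0, -171, 0, -1]]}}

```text
time_s: 5.25
ee_pos: [394.3, 151.1, 88.6]
ee_rot: [180.0, -0.1, 92.5]
force: [-1.8, 2.0, 8.1]
gripper_width: 10.4
gripper_force: 25.0
```

Request:
{"fn": "carry_out", "kwargs": {"commands": [[0, 0, 0, 0, 0, 0, -0.3], [0, 0, 0, 0, 0, 0, -0.3], [0, 0, 0, 0, 0, 0, -0.3], [0, 0, 0, 0, 0, -20, -0.3], [0, 0, 0, 0, 0, -50, -0.3], [0, 0, 0, 0, 0, -90, -0.3], [0, 0, 0, 0, 0, -140, -0.3], [0, 0, 0, 0, 0, -140, -0.3]]}}

```text
time_s: 6.05
ee_pos: [398.8, 151.9, 233.6]
ee_rot: [179.3, -0.2, 92.5]
force: [1.2, -0.1, -0.2]
gripper_width: 32.1
gripper_force: 0.0
```

```bash
python3 -c "
from h import *
go((419,-271,230,0))"
```

```text
at [398.8 151.9 233.6] [179.3  -0.2  92.5] t 6.05 F [ 1.2 -0.1 -0.2] w 32.1 q [ 19.   4. 106.  -0.  70.  17.]
(419, -271, 230, 0) -> [0.37, -0.72, 92.52, -423.39, 1.49, 2.06]
```

Request:
{"fn": "carry_out", "kwargs": {"commands": [[0, 0, 92.5, -423, 1.5, 0, -0.15], [0, 0, 92.5, -423, 1.5, 0, -0.15], [0, 0, 92.5, -423, 1.5, 0, -0.15], [0, 0, 92.5, -423, 1.5, 0, -0.15], [0, 0, 92.5, -423, 1.5, 0, -0.15], [0, 0, 92.5, -423, 1.5, 0, -0.15], [0, 0, 92.5, -423, 1.5, 0, -0.15], [0, 0, 92.5, -423, 1.5, 0, -0.15], [0, 0, 92.5, -423, 1.5, 0, -0.15], [0, 0, 92.5, -423, 1.5, 0, -0.15], [0, 0, 92.5, -423, 1.5, 0, -0.15], [0, 0, 92.5, -423, 1.5, 0, -0.15], [0, 0, 92.5, -423, 1.5, 0, -0.15], [0, 0, 92.5, -423, 1.5, 0, -0.15]]}}

```text
time_s: 7.45
ee_pos: [415.5, -271.5, 227.6]
ee_rot: [-180.0, 0.0, 0.1]
force: [0.2, 0.5, 0.6]
gripper_width: 38.7
gripper_force: 0.0
```

```bash
python3 -c "
from h import *
s,f=wsnap('w2'); cv2.imwrite('pics/w2b.png',cv2.resize(f[:,:,::-1],(800,600),interpolation=cv2.INTER_CUBIC))
g=grab_frame('top'); cv2.imwrite('pics/top1.png',g[:,:,::-1])
go()"
```

```text
at [ 415.6 -271.5  227.9] [-1.8e+02  0.0e+00  1.0e-01] t 7.55 F [-0.9  0.3  0.5] w 38.6 q [-34.  11.  98.  -0.  71.  55.]
```

View pics/w2b.png

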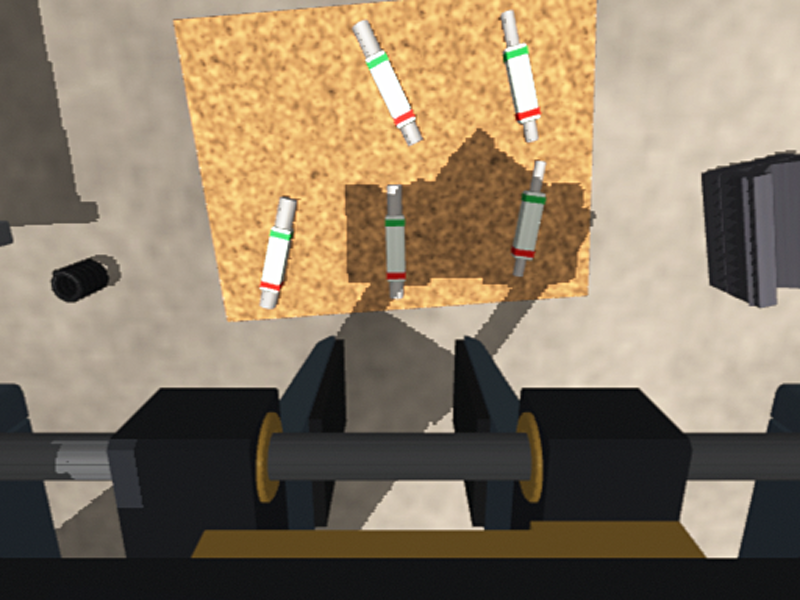

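```bash
cat > g.py <<'E'
from h import *
c=wcam('w2');k=.64
px={'A':((377,61),(404,118)),'B':((515,50),(529,115)),'C':((281,234),(270,287)),'D':((395,222),(396,276)),'E':((534,200),(523,253))}
G={}
for n,(g,r) in px.items():
    a,b=(onz(c,p[0]*k,p[1]*k,16) for p in (g,r)); d=a-b
    G[n]=(*((a+b)/2)[:2].round(1),round(float(np.degrees(np.arctan2(d[1],d[0]))),1))
    print(n,G[n],np.linalg.norm(d).round(1))
E
python3 -c "
from g import *
x,y,w=G['D']; go((x,y,60,w),(x,y,5.5,w))
t=cv2.imread('pics/top1.png')[80:230,130:300]; cv2.imwrite('pics/top1c.png',cv2.resize(t,None,fx=4,fy=4,interpolation=cv2.INTER_CUBIC))"
```

```text
A (np.float64(534.6), np.float64(-265.6), 26.9) 40.9
B (np.float64(539.2), np.float64(-355.8), 16.9) 43.2
C (np.float64(414.2), np.float64(-178.4), -15.0) 42.3
D (np.float64(423.3), np.float64(-269.0), 1.1) 41.0
E (np.float64(440.4), np.float64(-367.4), -7.6) 39.6
at [ 415.6 -271.5  227.9] [-1.8e+02  0.0e+00  1.0e-01] t 7.55 F [-0.9  0.3  0.5] w 38.6 q [-34.  11.  98.  -0.  71.  55.]
(np.float64(423.3), np.float64(-269.0), 60, 1.1) -> [-0.0, 0.01, -0.99, 7.71, -2.51, 167.86]
(np.float64(423.3), np.float64(-269.0), 5.5, 1.1) -> [-0.0, 0.01, -0.99, 7.72, -2.5, 222.36]
```

View pics/top1c.png

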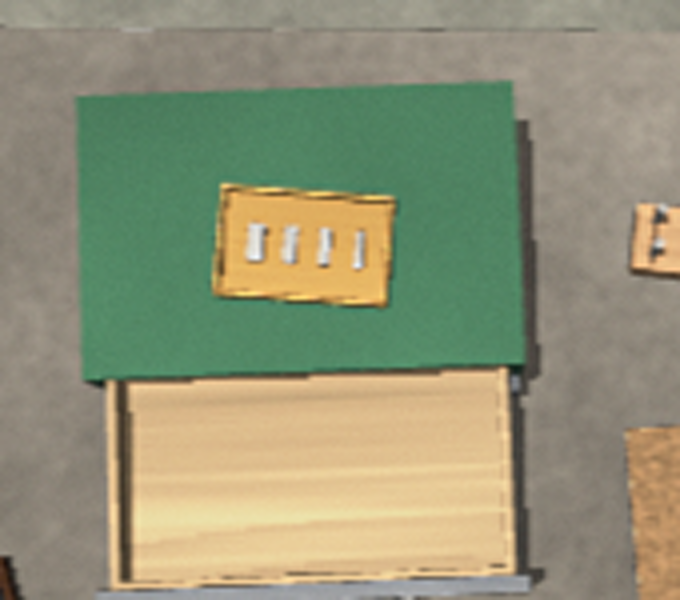

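Request:
{"fn": "carry_out", "kwargs": {"commands": [[0, 0, -1, 10, -2.5, 50, -0.15], [0, 0, -1, 10, -2.5, 100, -0.15], [0, 0, -1, 10, -2.5, 150, -0.15], [0, 0, -1, 10, -2.5, 180, -0.15], [0, 0, -1, 10, -2.5, 200, -0.15], [0, 0, -1, 10, -2.5, 212, -0.15], [0, 0, -1, 10, -2.5, 219, -0.15], [0, 0, -1, 10, -2.5, 222.5, -0.15], [0, 0, -1, 10, -2.5, 222.5, -0.15], [0, 0, -1, 10, -2.5, 222.5, -1], [0, 0, -1, 10, -2.5, 222.5, -1], [0, 0, -1, 10, -2.5, 222.5, -1], [0, 0, -1, 10, -2.5, 222.5, -1], [0, 0, -1, 10, -2.5, 222.5, -1], [0, 0, -1, 10, -2.5, 222.5, -1], [0, 0, -1, 10, -2.5, 222.5, -1]], "force": 22}}

```text
time_s: 9.15
ee_pos: [425.9, -269.5, 5.9]
ee_rot: [180.0, -0.0, 1.0]
force: [-0.9, 0.3, 6.1]
gripper_width: 13.6
gripper_force: 22.0
```

```bash
python3 -c "
from h import *
np.set_printoptions(precision=1,suppress=True)
t=cam('top')
q=lambda u,v,z: onz(t,u/4+130-.4,v/4+80-.4,z)
for u,v,z in [(130,580,77),(503,573,77),(108,588,112),(517,575,112),(522,364,134),(84,380,134)]: print(u,v,q(u,v,z))
go()"
```

```text
130 580 [446.2 310.7  77. ]
503 573 [452.8  -3.8  77. ]
108 588 [440.3 320.2 112. ]
517 575 [451.7 -14.8 112. ]
522 364 [623.5 -18.  134. ]
84 380 [608.9 337.6 134. ]
at [ 425.9 -269.5    5.9] [180.  -0.   1.] t 9.15 F [-0.9  0.3  6.1] w 13.6 q [-34.  25. 114.  -0.  40.  55.]
```

```bash
cat >> h.py <<'E'
def slot(yp,z): return (518-.042*yp,155+yp,z,2.4)
E
python3 -c "
from h import *
go(slot(112,175),slot(112,80.5))"
```

```text
at [ 425.9 -269.5    5.9] [180.  -0.   1.] t 9.15 F [-0.9  0.3  6.1] w 13.6 q [-34.  25. 114.  -0.  40.  55.]
(513.296, 267, 175, 2.4) -> [0.03, -0.04, -1.38, 97.11, -534.73, -169.26]
(513.296, 267, 80.5, 2.4) -> [0.03, -0.04, -1.38, 97.05, -534.78, -74.76]
```

Request:
{"fn": "carry_out", "kwargs": {"commands": [[0, 0, 0, 0, 0, -15, -1], [0, 0, 0, 0, 0, -45, -1], [0, 0, 0, 0, 0, -85, -1], [0, 0, 0, 2, -15, -130, -1], [0, 0, 0, 8, -45, -160, -1], [0, 0, 0, 15, -85, -169, -1], [0, 0, 0, 24, -130, -169, -1], [0, 0, 0, 32, -175, -169, -1], [0, 0, 0, 40, -220, -169, -1], [0, 0, 0, 48, -265, -169, -1], [0, 0, 0, 56, -310, -169, -1], [0, 0, 0, 64, -355, -169, -1], [0, 0, 0, 72, -400, -169, -1], [0, 0, 0, 80, -445, -169, -1], [0, 0, -1.4, 88, -485, -169, -1], [0, 0, -1.4, 94, -515, -169, -1], [0, 0, -1.4, 97, -530, -169, -1], [0, 0, -1.4, 97, -535, -169, -1], [0, 0, -1.4, 97, -535, -169, -1]]}}

```text
time_s: 11.05
ee_pos: [512.6, 266.8, 174.0]
ee_rot: [179.9, 0.1, 2.4]
force: [0.7, 0.0, -0.2]
gripper_width: 14.3
gripper_force: 22.0
```

```bash
python3 -c "
from h import *
s,f=wsnap('w3'); cv2.imwrite('pics/w3b.png',cv2.resize(f[:,:,::-1],(800,600),interpolation=cv2.INTER_CUBIC))
go(slot(112,80.5))"
```

```text
at [512.7 266.1 174.1] [1.799e+02 1.000e-01 2.400e+00] t 11.1 F [ 0.2 -0.4 -0.9] w 13.6 q [ 26.  20.  93.  -0.  67. 114.]
(513.296, 267, 80.5, 2.4) -> [0.07, 0.05, -0.0, 0.75, -0.96, 93.64]
```

View pics/w3b.png

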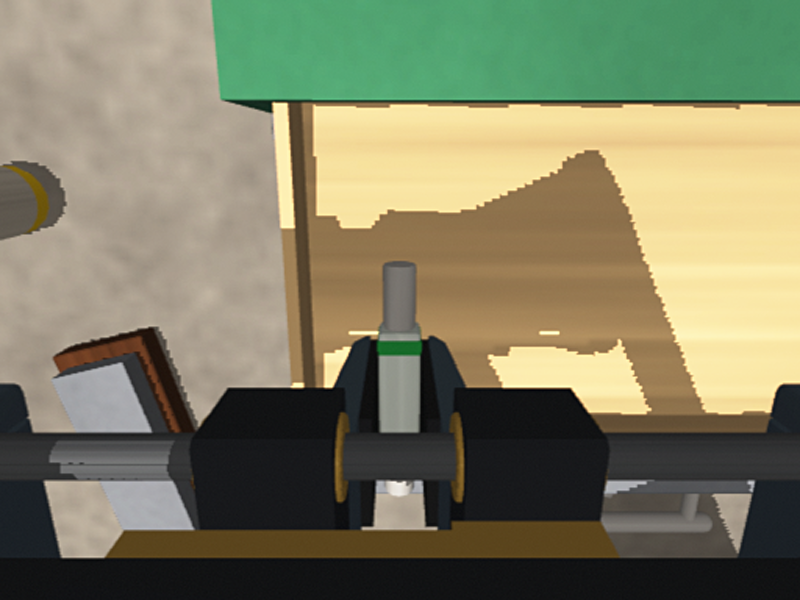

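Request:
{"fn": "carry_out", "kwargs": {"commands": [[0, 0, 0, 0, 0, 25, -1], [0, 0, 0, 0, 0, 50, -1], [0, 0, 0, 0, 0, 70, -1], [0, 0, 0, 0, 0, 80, -1], [0, 0, 0, 0, 0, 86, -1], [0, 0, 0, 0, 0, 90, -1], [0, 0, 0, 0, 0, 92.5, -1], [0, 0, 0, 0, 0, 93.5, -1], [0, 0, 0, 0, 0, 93.5, -1]]}}

```text
time_s: 12.0
ee_pos: [513.3, 267.5, 81.3]
ee_rot: [-180.0, -0.0, 2.4]
force: [-0.5, -0.0, -0.7]
gripper_width: 13.5
gripper_force: 22.0
```

Request:
{"fn": "carry_out", "kwargs": {"commands": [[0, 0, 0, 0, 0, 0.7, -1], [0, 0, 0, 0, 0, 1.2, -1], [0, 0, 0, 0, 0, 1.5, -1]]}}

```text
time_s: 12.3
ee_pos: [513.2, 267.5, 79.9]
ee_rot: [-180.0, -0.0, 2.4]
force: [-1.0, -0.8, 3.3]
gripper_width: 14.2
gripper_force: 22.0
```

Request:
{"fn": "carry_out", "kwargs": {"commands": [[0, 0, 0, 0, 0, 0, -0.9], [0, 0, 0, 0, 0, 0, -0.5], [0, 0, 0, 0, 0, 0, -0.4], [0, 0, 0, 0, 0, 0, -0.4], [0, 0, 0, 0, 0, -10, -0.4], [0, 0, 0, 0, 0, -35, -0.4], [0, 0, 0, 0, 0, -70, -0.4], [0, 0, 0, 0, 0, -95, -0.4], [0, 0, 0, 0, 0, -95, -0.4]]}}

```text
time_s: 13.2
ee_pos: [515.4, 268.5, 179.2]
ee_rot: [-179.8, -0.5, 2.4]
force: [0.8, -0.3, -0.4]
gripper_width: 27.6
gripper_force: 0.0
```

```bash
cat >> h.py <<'E'
def matdiff(name):
    g=grab_frame('top'); cv2.imwrite(f'pics/{name}.png',g[:,:,::-1]); r=cv2.imread('pics/top0raw.png')[:,:,::-1]
    d=cv2.absdiff(g,r).max(2); m=np.zeros_like(d); m[180:252,283:375]=(d[180:252,283:375]>40)
    n,l,st,ce=cv2.connectedComponentsWithStats(m,connectivity=8); print('mat changes (800px coords):',[(int(s[4]),(c/.64).round().tolist()) for s,c in zip(st[1:],ce[1:]) if s[4]>4])
E
python3 -c "
from h import *
matdiff('top2')
c=wcam('w3');print(onz(c,400*.64,266*.64,179))
from g import G
x,y,w=G['C'];a=np.radians(w);x+=3;y+=0
go((x,y,150,w),(x,y,5.5,w))"
```

```text
mat changes (800px coords): [(102, [514.0, 359.0])]
[556.45373949 268.10817459 179.        ]
A (np.float64(534.6), np.float64(-265.7), 26.9) 40.9
B (np.float64(539.2), np.float64(-355.8), 16.9) 43.2
C (np.float64(414.2), np.float64(-178.4), -15.0) 42.3
D (np.float64(423.3), np.float64(-269.1), 1.1) 41.0
E (np.float64(440.4), np.float64(-367.5), -7.6) 39.6
at [514.1 267.9 176.8] [-179.9   -0.3    2.4] t 13.25 F [-0.1 -1.   0.4] w 27.5 q [ 26.  20.  93.  -0.  67. 114.]
(np.float64(417.2), np.float64(-178.4), 150, -15.0) -> [-0.15, -0.24, 17.43, -115.82, 441.81, 25.47]
(np.float64(417.2), np.float64(-178.4), 5.5, -15.0) -> [-0.15, -0.24, 17.43, -116.47, 442.08, 169.97]
```

Request:
{"fn": "carry_out", "kwargs": {"commands": [[0, 0, 17.4, -116, 442, 25, -0.15], [0, 0, 17.4, -116, 442, 25, -0.15], [0, 0, 17.4, -116, 442, 25, -0.15], [0, 0, 17.4, -116, 442, 25, -0.15], [0, 0, 17.4, -116, 442, 25, -0.15], [0, 0, 17.4, -116, 442, 25, -0.15], [0, 0, 17.4, -116, 442, 25, -0.15], [0, 0, 17.4, -116, 442, 25, -0.15], [0, 0, 17.4, -116, 442, 25, -0.15], [0, 0, 17.4, -116, 442, 25, -0.15], [0, 0, 17.4, -116, 442, 25, -0.15], [0, 0, 17.4, -116, 442, 25, -0.15]]}}

```text
time_s: 14.45
ee_pos: [415.6, -178.1, 148.9]
ee_rot: [-180.0, 0.1, -15.0]
force: [-0.4, 0.0, -0.0]
gripper_width: 39.0
gripper_force: 0.0
```

```bash
python3 -c "
from h import *
s,f=wsnap('w4'); cv2.imwrite('pics/w4b.png',f[:,:,::-1])
go((417.2,-178.6,5.5,-15))"
```

```text
at [ 415.8 -177.8  149.1] [-1.80e+02  1.00e-01 -1.49e+01] t 14.5 F [-0.6  1.2  0.2] w 38.6 q [-25.  11. 111.   0.  59.  80.]
(417.2, -178.6, 5.5, -15) -> [-0.04, 0.06, 0.1, 1.68, 0.52, 143.56]
```

View pics/w4b.png

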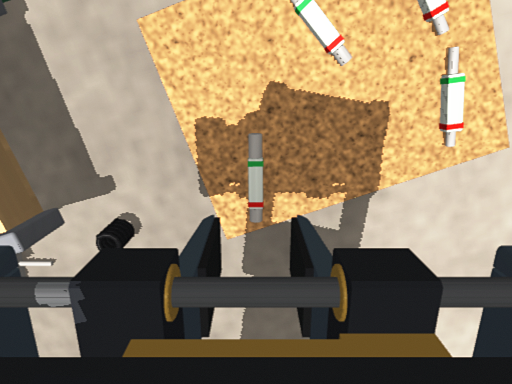

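Request:
{"fn": "carry_out", "kwargs": {"commands": [[0, 0, 0, 1.5, 0.5, 45, -0.15], [0, 0, 0, 1.5, 0.5, 90, -0.15], [0, 0, 0, 1.5, 0.5, 120, -0.15], [0, 0, 0, 1.5, 0.5, 135, -0.15], [0, 0, 0, 1.5, 0.5, 141, -0.15], [0, 0, 0, 1.5, 0.5, 143.5, -0.15], [0, 0, 0, 1.5, 0.5, 143.5, -0.15], [0, 0, 0, 1.5, 0.5, 143.5, -1], [0, 0, 0, 1.5, 0.5, 143.5, -1], [0, 0, 0, 1.5, 0.5, 143.5, -1], [0, 0, 0, 1.5, 0.5, 143.5, -1], [0, 0, 0, 1.5, 0.5, 143.5, -1], [0, 0, 0, 1.5, 0.5, 143.5, -1], [0, 0, 0, 1.5, 0.5, 143.5, -1], [0, 0, 0, 1.5, 0.5, 130, -1], [0, 0, 0, 1.5, 0.5, 95, -1], [0, 0, 0, 1.5, 0.5, 45, -1], [0, 0, 0, 1.5, 0.5, 5, -1], [0, 0, 0, 1.5, 0.5, -20, -1], [0, 0, 0, 1.5, 0.5, -20, -1]]}}

```text
time_s: 16.5
ee_pos: [419.3, -181.1, 172.8]
ee_rot: [179.9, -0.5, -15.0]
force: [0.0, 0.5, -1.6]
gripper_width: 13.8
gripper_force: 22.0
```

```bash
python3 -c "
from h import *
go(slot(56,175),slot(56,80))"
```

```text
at [ 419.3 -181.1  172.8] [179.9  -0.5 -15. ] t 16.5 F [ 0.   0.5 -1.6] w 13.8 q [-25.   9. 108.  -0.  62.  80.]
(515.648, 211, 175, 2.4) -> [0.16, -0.45, -17.38, -8.22, -403.7, -2.86]
(515.648, 211, 80, 2.4) -> [0.16, -0.45, -17.38, -8.99, -403.85, 92.13]
```

Request:
{"fn": "carry_out", "kwargs": {"commands": [[0, 0, 0, 0, -15, -6, -1], [0, 0, -4, -1, -45, -6, -1], [0, 0, -8, -1, -85, -6, -1], [0, 0, -12, -2, -130, -6, -1], [0, 0, -17.4, -3, -175, -6, -1], [0, 0, -17.4, -3, -220, -6, -1], [0, 0, -17.4, -4, -265, -6, -1], [0, 0, -17.4, -5, -310, -6, -1], [0, 0, -17.4, -6, -350, -6, -1], [0, 0, -17.4, -6, -382, -6, -1], [0, 0, -17.4, -6, -397, -6, -1], [0, 0, -17.4, -6, -402, -6, -1], [0, 0, -17.4, -6, -402, -6, -1], [0, 0, -17.4, -6, -402, -6, -1]]}}

```text
time_s: 17.9
ee_pos: [514.8, 208.4, 175.0]
ee_rot: [179.9, 0.1, 2.4]
force: [-0.5, -0.0, -0.5]
gripper_width: 13.8
gripper_force: 22.0
```

```bash
python3 -c "
from h import *
wsnap('w5')
matdiff('top3')
go(slot(56,80))"
```

```text
mat changes (800px coords): [(103, [514.0, 359.0]), (100, [475.0, 363.0])]
at [515.  208.5 175.4] [180.    0.    2.3] t 18.0 F [ 0.3 -0.2 -1.5] w 14.0 q [ 21.  18.  96.  -0.  66. 109.]
(515.648, 211, 80, 2.4) -> [0.03, 0.02, -0.06, 0.79, -2.53, 95.43]
```

Request:
{"fn": "carry_out", "kwargs": {"commands": [[0, 0, 0, 0.5, -2.5, 25, -1], [0, 0, 0, 0.5, -2.5, 50, -1], [0, 0, 0, 0.5, -2.5, 72, -1], [0, 0, 0, 0.5, -2.5, 84, -1], [0, 0, 0, 0.5, -2.5, 90, -1], [0, 0, 0, 0.5, -2.5, 93, -1], [0, 0, 0, 0.5, -2.5, 94.5, -1], [0, 0, 0, 0.5, -2.5, 95.4, -1], [0, 0, 0, 0.5, -2.5, 95.4, -1], [0, 0, 0, 0.5, -2.5, 95.4, -0.9], [0, 0, 0, 0.5, -2.5, 95.4, -0.5], [0, 0, 0, 0.5, -2.5, 95.4, -0.4], [0, 0, 0, 0.5, -2.5, 95.4, -0.4], [0, 0, 0, 0.5, -2.5, 87, -0.4], [0, 0, 0, 0.5, -2.5, 65, -0.4], [0, 0, 0, 0.5, -2.5, 25, -0.4], [0, 0, 0, 0.5, -2.5, 0, -0.4], [0, 0, 0, 0.5, -2.5, 0, -0.4]]}}

```text
time_s: 19.8
ee_pos: [518.2, 213.4, 180.2]
ee_rot: [-179.8, -0.5, 2.4]
force: [0.8, -0.8, 0.1]
gripper_width: 27.0
gripper_force: 0.0
```

```bash
python3 -c "
from h import *
matdiff('top4')
go((443,-367.9,150,-7.6))"
```

```text
mat changes (800px coords): [(104, [514.0, 359.0]), (102, [475.0, 362.0])]
at [516.8 212.8 177.8] [-179.9   -0.3    2.4] t 19.85 F [-0.8  0.1  0.2] w 27.6 q [ 21.  18.  95.  -0.  66. 109.]
(443, -367.9, 150, -7.6) -> [-0.11, -0.26, 10.03, -98.41, 577.13, 26.45]
```

Request:
{"fn": "carry_out", "kwargs": {"commands": [[0, 0, 10, -97, 575, 25, -0.15], [0, 0, 10, -97, 575, 25, -0.15], [0, 0, 10, -97, 575, 25, -0.15], [0, 0, 10, -97, 575, 25, -0.15], [0, 0, 10, -97, 575, 25, -0.15], [0, 0, 10, -97, 575, 25, -0.15], [0, 0, 10, -97, 575, 25, -0.15], [0, 0, 10, -97, 575, 25, -0.15], [0, 0, 10, -97, 575, 25, -0.15], [0, 0, 10, -97, 575, 25, -0.15], [0, 0, 10, -97, 575, 25, -0.15], [0, 0, 10, -97, 575, 25, -0.15], [0, 0, 10, -97, 575, 25, -0.15], [0, 0, 10, -97, 575, 25, -0.15], [0, 0, 10, -97, 575, 25, -0.15]]}}

```text
time_s: 21.35
ee_pos: [442.7, -364.9, 149.7]
ee_rot: [-179.9, 0.1, -7.5]
force: [0.1, 0.4, -0.0]
gripper_width: 38.9
gripper_force: 0.0
```

```bash
python3 -c "
from h import *
s,f=wsnap('w6'); h=np.hstack([cv2.imread('pics/w5.png'),cv2.imread('pics/w6.png')]); cv2.imwrite('pics/w6b.png',cv2.resize(h,(800,300),interpolation=cv2.INTER_AREA))
go((443,-367.9,5.5,-7.6))"
```

```text
at [ 443.  -364.7  150. ] [-1.799e+02  1.000e-01 -7.500e+00] t 21.4 F [-0.6 -0.3  0.7] w 38.9 q [-41.  21.  95.   0.  64.  57.]
(443, -367.9, 5.5, -7.6) -> [-0.06, 0.06, 0.1, 0.6, 3.3, 144.51]
```

View pics/w6b.png

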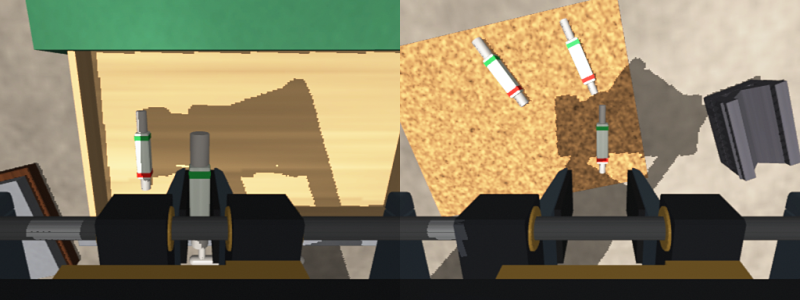

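Request:
{"fn": "carry_out", "kwargs": {"commands": [[0, 0, 0, 0.5, 3.3, 45, -0.15], [0, 0, 0, 0.5, 3.3, 90, -0.15], [0, 0, 0, 0.5, 3.3, 120, -0.15], [0, 0, 0, 0.5, 3.3, 135, -0.15], [0, 0, 0, 0.5, 3.3, 142, -0.15], [0, 0, 0, 0.5, 3.3, 144.5, -0.15], [0, 0, 0, 0.5, 3.3, 144.5, -0.15], [0, 0, 0, 0.5, 3.3, 144.5, -1], [0, 0, 0, 0.5, 3.3, 144.5, -1], [0, 0, 0, 0.5, 3.3, 144.5, -1], [0, 0, 0, 0.5, 3.3, 144.5, -1], [0, 0, 0, 0.5, 3.3, 144.5, -1], [0, 0, 0, 0.5, 3.3, 144.5, -1], [0, 0, 0, 0.5, 3.3, 144.5, -1], [0, 0, 0, 0.5, 3.3, 130, -1], [0, 0, 0, 0.5, 3.3, 95, -1], [0, 0, 0, 0.5, 3.3, 45, -1], [0, 0, 0, 0.5, 3.3, 5, -1], [0, 0, 0, 0.5, 3.3, -20, -1], [0, 0, 0, 0.5, 3.3, -20, -1]]}}

```text
time_s: 23.4
ee_pos: [444.8, -371.2, 174.2]
ee_rot: [179.7, -0.4, -7.6]
force: [0.2, 0.2, -0.7]
gripper_width: 14.3
gripper_force: 22.0
```

```bash
python3 -c "
from h import *
print(rel((443,-367.9,170),(180,0,-7.6),slot(0,175)[:3],(180,0,2.4)))
go()"
```

```text
[   0.      0.    -10.      5.18 -528.23   -5.  ]
at [ 444.8 -371.2  174.2] [179.7  -0.4  -7.6] t 23.4 F [ 0.2  0.2 -0.7] w 14.3 q [-41.  20.  93.  -0.  66.  57.]
```

Request:
{"fn": "carry_out", "kwargs": {"commands": [[0, 0, 0, 0, -15, -5, -1], [0, 0, -2, 0, -45, -5, -1], [0, 0, -4, 1, -85, -5, -1], [0, 0, -6, 1, -130, -5, -1], [0, 0, -8, 2, -175, -5, -1], [0, 0, -10, 2, -220, -5, -1], [0, 0, -10, 3, -265, -5, -1], [0, 0, -10, 3, -310, -5, -1], [0, 0, -10, 4, -355, -5, -1], [0, 0, -10, 4, -400, -5, -1], [0, 0, -10, 5, -445, -5, -1], [0, 0, -10, 5, -483, -5, -1], [0, 0, -10, 5, -510, -5, -1], [0, 0, -10, 5, -523, -5, -1], [0, 0, -10, 5, -528, -5, -1], [0, 0, -10, 5, -528, -5, -1], [0, 0, -10, 5, -528, -5, -1]]}}

```text
time_s: 25.1
ee_pos: [517.2, 152.0, 175.0]
ee_rot: [179.9, 0.1, 2.4]
force: [0.0, -0.9, -0.7]
gripper_width: 13.8
gripper_force: 22.0
```

```bash
python3 -c "
from h import *
wsnap('w7')
matdiff('top5')
go(slot(0,80))"
```

```text
mat changes (800px coords): [(96, [558.0, 350.0]), (103, [514.0, 359.0]), (102, [475.0, 362.0])]
at [517.5 152.  175.4] [180.    0.    2.3] t 25.2 F [-0.3 -0.2 -0.7] w 13.7 q [ 15.  17.  98.  -0.  66. 103.]
(518.0, 155, 80, 2.4) -> [0.03, 0.02, -0.07, 0.64, -3.07, 95.38]
```

Request:
{"fn": "carry_out", "kwargs": {"commands": [[0, 0, 0, 0.5, -3, 25, -1], [0, 0, 0, 0.5, -3, 50, -1], [0, 0, 0, 0.5, -3, 72, -1], [0, 0, 0, 0.5, -3, 84, -1], [0, 0, 0, 0.5, -3, 90, -1], [0, 0, 0, 0.5, -3, 93, -1], [0, 0, 0, 0.5, -3, 94.5, -1], [0, 0, 0, 0.5, -3, 95.4, -1], [0, 0, 0, 0.5, -3, 95.4, -1], [0, 0, 0, 0.5, -3, 95.4, -0.9], [0, 0, 0, 0.5, -3, 95.4, -0.5], [0, 0, 0, 0.5, -3, 95.4, -0.4], [0, 0, 0, 0.5, -3, 95.4, -0.4], [0, 0, 0, 0.5, -3, 87, -0.4], [0, 0, 0, 0.5, -3, 65, -0.4], [0, 0, 0, 0.5, -3, 25, -0.4], [0, 0, 0, 0.5, -3, 0, -0.4], [0, 0, 0, 0.5, -3, 0, -0.4]]}}

```text
time_s: 27.0
ee_pos: [520.6, 156.9, 180.1]
ee_rot: [-179.9, -0.5, 2.4]
force: [0.9, -0.2, -1.6]
gripper_width: 27.6
gripper_force: 0.0
```

```bash
python3 -c "
from h import *
matdiff('top6')
print(rel((518,155,175.4),(180,0,2.4),(537.3,-264.3,150),(180,0,26.9)))
go()"
```

```text
mat changes (800px coords): [(98, [558.0, 351.0]), (102, [514.0, 359.0]), (102, [475.0, 362.0])]
[  0.     0.   -24.5    1.72 419.74  25.4 ]
at [519.2 156.5 177.7] [-179.9   -0.3    2.4] t 27.05 F [-0.5  0.  -1.6] w 27.4 q [ 16.  17.  97.  -0.  66. 103.]
```

Request:
{"fn": "carry_out", "kwargs": {"commands": [[0, 0, -24.5, 2, 423, 25, -0.15], [0, 0, -24.5, 2, 423, 25, -0.15], [0, 0, -24.5, 2, 423, 25, -0.15], [0, 0, -24.5, 2, 423, 25, -0.15], [0, 0, -24.5, 2, 423, 25, -0.15], [0, 0, -24.5, 2, 423, 25, -0.15], [0, 0, -24.5, 2, 423, 25, -0.15], [0, 0, -24.5, 2, 423, 25, -0.15], [0, 0, -24.5, 2, 423, 25, -0.15], [0, 0, -24.5, 2, 423, 25, -0.15], [0, 0, -24.5, 2, 423, 25, -0.15], [0, 0, -24.5, 2, 423, 25, -0.15]]}}

```text
time_s: 28.25
ee_pos: [537.4, -265.0, 149.7]
ee_rot: [-179.9, 0.1, 27.0]
force: [0.0, -0.4, -0.2]
gripper_width: 38.6
gripper_force: 0.0
```

```bash
python3 -c "
from h import *
s,f=wsnap('w8'); h=np.hstack([cv2.imread('pics/w7.png'),cv2.imread('pics/w8.png')]); cv2.imwrite('pics/w8b.png',cv2.resize(h,(800,300),interpolation=cv2.INTER_AREA))
go((537.3,-264.3,5.5,26.9))"
```

```text
at [ 537.6 -264.8  150. ] [-179.9    0.    27. ] t 28.3 F [-0.5  1.4  0.4] w 38.3 q [-27.  23.  92.   0.  65.  36.]
(537.3, -264.3, 5.5, 26.9) -> [-0.08, 0.03, 0.1, 0.01, -0.43, 144.53]
```

View pics/w8b.png

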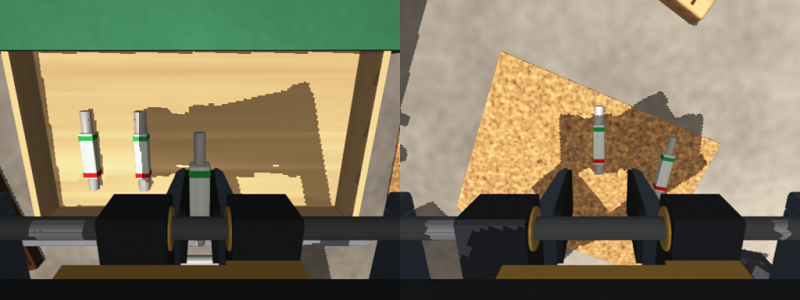

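Request:
{"fn": "carry_out", "kwargs": {"commands": [[0, 0, 0, 0, -0.4, 45, -0.15], [0, 0, 0, 0, -0.4, 90, -0.15], [0, 0, 0, 0, -0.4, 120, -0.15], [0, 0, 0, 0, -0.4, 135, -0.15], [0, 0, 0, 0, -0.4, 142, -0.15], [0, 0, 0, 0, -0.4, 144.5, -0.15], [0, 0, 0, 0, -0.4, 144.5, -0.15], [0, 0, 0, 0, -0.4, 144.5, -1], [0, 0, 0, 0, -0.4, 144.5, -1], [0, 0, 0, 0, -0.4, 144.5, -1], [0, 0, 0, 0, -0.4, 144.5, -1], [0, 0, 0, 0, -0.4, 144.5, -1], [0, 0, 0, 0, -0.4, 144.5, -1], [0, 0, 0, 0, -0.4, 144.5, -1], [0, 0, 0, 0, -0.4, 130, -1], [0, 0, 0, 0, -0.4, 95, -1], [0, 0, 0, 0, -0.4, 45, -1], [0, 0, 0, 0, -0.4, 5, -1], [0, 0, 0, 0, -0.4, -20, -1], [0, 0, 0, 0, -0.4, -20, -1]]}}

```text
time_s: 30.3
ee_pos: [539.9, -267.2, 174.4]
ee_rot: [179.6, -0.3, 26.9]
force: [1.1, -0.2, -0.6]
gripper_width: 13.7
gripper_force: 22.0
```

```bash
python3 -c "
from h import *
print(rel((537.3,-264.3,170),(180,0,26.9),slot(-56,175)[:3],(180,0,2.4)))
go()"
```

```text
[   0.     -0.     24.5   149.26 -331.66   -5.  ]
at [ 539.9 -267.2  174.4] [179.6  -0.3  26.9] t 30.3 F [ 1.1 -0.2 -0.6] w 13.7 q [-27.  22.  90.  -0.  68.  36.]
```

Request:
{"fn": "carry_out", "kwargs": {"commands": [[0, 0, 0, 6, -13, -5, -1], [0, 0, 4, 18, -40, -5, -1], [0, 0, 9, 34, -76, -5, -1], [0, 0, 14, 52, -116, -5, -1], [0, 0, 20, 70, -156, -5, -1], [0, 0, 24.5, 88, -196, -5, -1], [0, 0, 24.5, 106, -236, -5, -1], [0, 0, 24.5, 124, -276, -5, -1], [0, 0, 24.5, 138, -306, -5, -1], [0, 0, 24.5, 147, -325, -5, -1], [0, 0, 24.5, 150, -333, -5, -1], [0, 0, 24.5, 150, -333, -5, -1], [0, 0, 24.5, 150, -333, -5, -1]]}}

```text
time_s: 31.6
ee_pos: [520.1, 98.2, 174.6]
ee_rot: [180.0, 0.1, 2.4]
force: [-0.4, -0.8, 0.2]
gripper_width: 13.9
gripper_force: 22.0
```

```bash
python3 -c "
from h import *
wsnap('w9')
matdiff('top7')
go(slot(-56,80))"
```

```text
mat changes (800px coords): [(94, [512.0, 311.0]), (97, [558.0, 350.0]), (102, [514.0, 359.0]), (99, [475.0, 363.0])]
at [520.5  97.8 175. ] [180.    0.    2.3] t 31.7 F [ 0.7 -0.2 -0.2] w 13.9 q [ 9. 16. 99. -0. 65. 97.]
(520.352, 99, 80, 2.4) -> [0.03, 0.05, -0.05, -0.05, -1.26, 95.04]
```

Request:
{"fn": "carry_out", "kwargs": {"commands": [[0, 0, 0, 0, -1.3, 25, -1], [0, 0, 0, 0, -1.3, 50, -1], [0, 0, 0, 0, -1.3, 72, -1], [0, 0, 0, 0, -1.3, 84, -1], [0, 0, 0, 0, -1.3, 90, -1], [0, 0, 0, 0, -1.3, 93, -1], [0, 0, 0, 0, -1.3, 94.4, -1], [0, 0, 0, 0, -1.3, 95.1, -1], [0, 0, 0, 0, -1.3, 95.1, -1], [0, 0, 0, 0, -1.3, 95.1, -0.9], [0, 0, 0, 0, -1.3, 95.1, -0.5], [0, 0, 0, 0, -1.3, 95.1, -0.4], [0, 0, 0, 0, -1.3, 95.1, -0.4], [0, 0, 0, 0, -1.3, 87, -0.4], [0, 0, 0, 0, -1.3, 65, -0.4], [0, 0, 0, 0, -1.3, 25, -0.4], [0, 0, 0, 0, -1.3, 0, -0.4], [0, 0, 0, 0, -1.3, 0, -0.4]]}}

```text
time_s: 33.5
ee_pos: [523.3, 100.6, 180.0]
ee_rot: [-179.9, -0.5, 2.4]
force: [-0.3, 0.3, -0.2]
gripper_width: 27.5
gripper_force: 0.0
```

```bash
python3 -c "
from h import *
matdiff('top8')
print(rel((520.4,99,175),(180,0,2.4),(542,-355,150),(180,0,16.9)))
go()"
```

```text
mat changes (800px coords): [(95, [512.0, 310.0]), (96, [558.0, 351.0]), (101, [514.0, 359.0]), (99, [475.0, 362.0])]
[ -0.     0.   -14.5    2.57 454.51  25.  ]
at [521.8 100.4 177.6] [-180.    -0.3    2.4] t 33.55 F [ 0.3 -0.4  0. ] w 27.6 q [10. 16. 99. -0. 65. 97.]
```

Request:
{"fn": "carry_out", "kwargs": {"commands": [[0, 0, -14.5, 3, 456, 25, -0.15], [0, 0, -14.5, 3, 456, 25, -0.15], [0, 0, -14.5, 3, 456, 25, -0.15], [0, 0, -14.5, 3, 456, 25, -0.15], [0, 0, -14.5, 3, 456, 25, -0.15], [0, 0, -14.5, 3, 456, 25, -0.15], [0, 0, -14.5, 3, 456, 25, -0.15], [0, 0, -14.5, 3, 456, 25, -0.15], [0, 0, -14.5, 3, 456, 25, -0.15], [0, 0, -14.5, 3, 456, 25, -0.15], [0, 0, -14.5, 3, 456, 25, -0.15], [0, 0, -14.5, 3, 456, 25, -0.15], [0, 0, -14.5, 3, 456, 25, -0.15]]}}

```text
time_s: 34.85
ee_pos: [542.9, -353.3, 150.3]
ee_rot: [-179.9, 0.0, 17.0]
force: [-0.4, -0.6, -0.4]
gripper_width: 38.7
gripper_force: 0.0
```

```bash
python3 -c "
from h import *
s,f=wsnap('w10'); h=np.hstack([cv2.imread('pics/w9.png'),cv2.imread('pics/w10.png')]); cv2.imwrite('pics/w10b.png',cv2.resize(h,(800,300),interpolation=cv2.INTER_AREA))
go((542,-355,5.5,16.9))"
```

```text
at [ 543.1 -353.4  150.6] [-180.    0.   17.] t 34.9 F [ 0.6 -0.2  0.9] w 38.5 q [-34.  27.  85.   0.  68.  39.]
(542, -355, 5.5, 16.9) -> [-0.04, 0.01, 0.14, -1.5, 1.33, 145.08]
```

View pics/w10b.png

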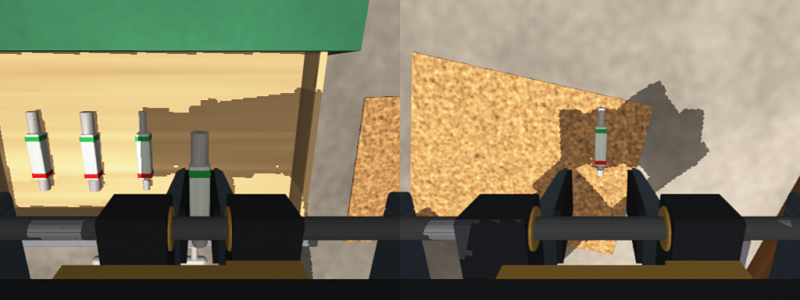

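Request:
{"fn": "carry_out", "kwargs": {"commands": [[0, 0, 0, -1.5, 1.3, 45, -0.15], [0, 0, 0, -1.5, 1.3, 90, -0.15], [0, 0, 0, -1.5, 1.3, 120, -0.15], [0, 0, 0, -1.5, 1.3, 135, -0.15], [0, 0, 0, -1.5, 1.3, 142, -0.15], [0, 0, 0, -1.5, 1.3, 145, -0.15], [0, 0, 0, -1.5, 1.3, 145, -0.15], [0, 0, 0, -1.5, 1.3, 145, -1], [0, 0, 0, -1.5, 1.3, 145, -1], [0, 0, 0, -1.5, 1.3, 145, -1], [0, 0, 0, -1.5, 1.3, 145, -1], [0, 0, 0, -1.5, 1.3, 145, -1], [0, 0, 0, -1.5, 1.3, 145, -1], [0, 0, 0, -1.5, 1.3, 145, -1], [0, 0, 0, -1.5, 1.3, 130, -1], [0, 0, 0, -1.5, 1.3, 95, -1], [0, 0, 0, -1.5, 1.3, 45, -1], [0, 0, 0, -1.5, 1.3, 5, -1], [0, 0, 0, -1.5, 1.3, -20, -1], [0, 0, 0, -1.5, 1.3, -20, -1]]}}

```text
time_s: 36.9
ee_pos: [544.0, -358.6, 175.8]
ee_rot: [179.5, -0.4, 16.9]
force: [0.6, -0.2, -0.8]
gripper_width: 13.9
gripper_force: 22.0
```

```bash
python3 -c "
from h import *
print(rel((542,-355,170.6),(180,0,16.9),slot(-110,175)[:3],(180,0,2.4)))
go()"
```

```text
[   0.     -0.     14.5    97.74 -388.36   -4.4 ]
at [ 544.  -358.6  175.8] [179.5  -0.4  16.9] t 36.9 F [ 0.6 -0.2 -0.8] w 13.9 q [-34.  26.  83.  -0.  70.  39.]
```

Request:
{"fn": "carry_out", "kwargs": {"commands": [[0, 0, 0, 4, -15, -5, -1], [0, 0, 3, 11, -45, -5, -1], [0, 0, 6, 21, -85, -5, -1], [0, 0, 9, 32, -127, -5, -1], [0, 0, 12, 43, -169, -5, -1], [0, 0, 14.5, 54, -211, -5, -1], [0, 0, 14.5, 64, -253, -5, -1], [0, 0, 14.5, 75, -295, -5, -1], [0, 0, 14.5, 85, -335, -5, -1], [0, 0, 14.5, 93, -367, -5, -1], [0, 0, 14.5, 97, -384, -5, -1], [0, 0, 14.5, 98, -389, -5, -1], [0, 0, 14.5, 98, -389, -5, -1], [0, 0, 14.5, 98, -389, -5, -1]]}}

```text
time_s: 38.3
ee_pos: [521.8, 43.1, 174.7]
ee_rot: [180.0, 0.1, 2.4]
force: [0.1, 0.1, -0.8]
gripper_width: 14.1
gripper_force: 22.0
```

```bash
python3 -c "
from h import *
matdiff('top9')
go(slot(-110,80))"
```

```text
mat changes (800px coords): [(93, [551.0, 309.0]), (93, [512.0, 310.0]), (93, [558.0, 351.0]), (100, [514.0, 358.0]), (96, [475.0, 363.0]), (17, [442.0, 364.0]), (11, [443.0, 388.0])]
at [522.1  42.8 174.9] [1.8e+02 1.0e-01 2.4e+00] t 38.35 F [-0.1  0.  -1.1] w 13.7 q [  3.  15. 100.  -0.  65.  91.]
(522.62, 45, 80, 2.4) -> [0.03, 0.06, -0.03, 0.73, -2.2, 94.94]
```

Request:
{"fn": "carry_out", "kwargs": {"commands": [[0, 0, 0, 0.5, -2.2, 25, -1], [0, 0, 0, 0.5, -2.2, 50, -1], [0, 0, 0, 0.5, -2.2, 72, -1], [0, 0, 0, 0.5, -2.2, 84, -1], [0, 0, 0, 0.5, -2.2, 90, -1], [0, 0, 0, 0.5, -2.2, 93, -1], [0, 0, 0, 0.5, -2.2, 94.4, -1], [0, 0, 0, 0.5, -2.2, 95, -1], [0, 0, 0, 0.5, -2.2, 95, -1], [0, 0, 0, 0.5, -2.2, 95, -0.9], [0, 0, 0, 0.5, -2.2, 95, -0.5], [0, 0, 0, 0.5, -2.2, 95, -0.4], [0, 0, 0, 0.5, -2.2, 95, -0.4], [0, 0, 0, 0.5, -2.2, 87, -0.4], [0, 0, 0, 0.5, -2.2, 65, -0.4], [0, 0, 0, 0.5, -2.2, 25, -0.4], [0, 0, 0, 0.5, -2.2, 0, -0.4], [0, 0, 0, 0.5, -2.2, 0, -0.4]]}}

```text
time_s: 40.15
ee_pos: [525.5, 46.1, 180.0]
ee_rot: [-180.0, -0.5, 2.4]
force: [-0.6, -0.0, -0.5]
gripper_width: 27.2
gripper_force: 0.0
```

```bash
python3 -c "
from h import *
print(rel((522.6,45,175),(180,0,2.4),(395,150.5,200),(180,0,92.4)))
go()"
```

```text
[  -0.      0.    -90.   -123.07 -110.75  -25.  ]
at [525.5  46.1 180. ] [-180.    -0.5    2.4] t 40.15 F [-0.6 -0.  -0.5] w 27.2 q [ 4. 15. 99. -0. 65. 91.]
```

Request:
{"fn": "carry_out", "kwargs": {"commands": [[0, 0, 0, -98, -109, -55, -0.3], [0, 0, 0, -98, -109, -55, -0.3], [0, 0, 0, -98, -109, -55, -0.3], [0, 0, 0, -98, -109, -55, -0.3], [0, 0, 0, -98, -109, -55, -0.3], [0, 0, 0, -98, -109, -55, -0.3]]}}

```text
time_s: 40.75
ee_pos: [420.5, 150.1, 229.7]
ee_rot: [179.9, 0.0, 2.4]
force: [-0.1, -0.8, 0.2]
gripper_width: 31.8
gripper_force: 0.0
```

```bash
python3 -c "
from h import *
matdiff('top10')
s,f=wsnap('w11'); cv2.imwrite('pics/w11b.png',f[:,:,::-1])
print(rel((420,150,230),(180,0,2.4),(395,150.5,200),(180,0,92.4)))
go()"
```

```text
mat changes (800px coords): [(93, [551.0, 309.0]), (91, [512.0, 310.0]), (95, [558.0, 351.0]), (101, [514.0, 359.0]), (99, [475.0, 362.0])]
[ -0.     0.   -90.   -24.96  -1.55  30.  ]
at [420.8 149.7 229.5] [1.799e+02 1.000e-01 2.300e+00] t 40.85 F [ 0.  -0.6 -0.3] w 32.2 q [ 18.   6. 104.  -0.  70. 106.]
```

View pics/w11b.png

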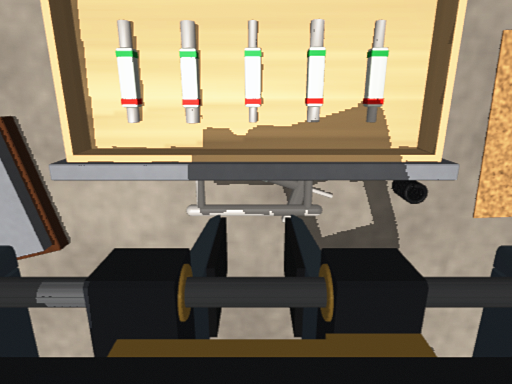

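Request:
{"fn": "carry_out", "kwargs": {"commands": [[0, 0, -90, -25, -1.5, 10, -0.3], [0, 0, -90, -25, -1.5, 10, -0.3], [0, 0, -90, -25, -1.5, 10, -0.3], [0, 0, -90, -25, -1.5, 10, -0.3], [0, 0, -90, -25, -1.5, 10, -0.3], [0, 0, -90, -25, -1.5, 10, -0.3], [0, 0, -90, -25, -1.5, 10, -0.3], [0, 0, -90, -25, -1.5, 10, -0.3], [0, 0, -90, -25, -1.5, 10, -0.3], [0, 0, -90, -25, -1.5, 10, -0.3], [0, 0, -90, -25, -1.5, 10, -0.3], [0, 0, -90, -25, -1.5, 10, -0.3], [0, 0, -90, -25, -1.5, 10, -0.3], [0, 0, -90, -25, -1.5, 10, -0.3]]}}

```text
time_s: 42.25
ee_pos: [395.5, 150.7, 220.1]
ee_rot: [-180.0, 0.0, 92.3]
force: [0.3, -0.3, 0.6]
gripper_width: 31.6
gripper_force: 0.0
```

```bash
python3 -c "
from h import *
c=wcam('w11'); print(onz(c,191,210,99),onz(c,318,210,99))
go((395,151,88.5,92.4))"
```

```text
[391.42402377 209.92293011  99.        ] [396.4486906  87.2895356  99.       ]
at [395.5 150.7 220.1] [-180.     0.    92.3] t 42.25 F [ 0.3 -0.3  0.6] w 31.6 q [ 19.   4. 107.  -0.  69.  17.]
(395, 151, 88.5, 92.4) -> [-0.04, 0.02, -0.08, 0.32, -0.38, 131.59]
```

Request:
{"fn": "carry_out", "kwargs": {"commands": [[0, 0, 0, 0.3, -0.5, 40, -0.3], [0, 0, 0, 0.3, -0.5, 80, -0.3], [0, 0, 0, 0.3, -0.5, 95, -0.3], [0, 0, 0, 0.3, -0.5, 110, -0.3], [0, 0, 0, 0.3, -0.5, 122, -0.3], [0, 0, 0, 0.3, -0.5, 131.5, -0.3], [0, 0, 0, 0.3, -0.5, 131.5, -0.3], [0, 0, 0, 0.3, -0.5, 131.5, -1], [0, 0, 0, 0.3, -0.5, 131.5, -1], [0, 0, 0, 0.3, -0.5, 131.5, -1], [0, 0, 0, 0.3, -0.5, 131.5, -1], [0, 0, 0, 0.3, -0.5, 131.5, -1], [0, 0, 0, 0.3, -0.5, 131.5, -1]], "force": 25}}

```text
time_s: 43.55
ee_pos: [395.0, 151.5, 89.4]
ee_rot: [180.0, -0.0, 92.4]
force: [-0.3, 0.0, 5.5]
gripper_width: 10.2
gripper_force: 25.0
```

Request:
{"fn": "carry_out", "kwargs": {"commands": [[0, 0, 0, 0, 2, 0, -1], [0, 0, 0, 0, 5, 0, -1], [0, 0, 0, 0, 10, 0, -1], [0, 0, 0, 0, 17, 0, -1], [0, 0, 0, 0, 25, 0, -1], [0, 0, 0, 0, 34, 0, -1], [0, 0, 0, 0, 43, 0, -1], [0, 0, 0, 0, 52, 0, -1], [0, 0, 0, 0, 61, 0, -1], [0, 0, 0, 0, 70, 0, -1], [0, 0, 0, 0, 79, 0, -1], [0, 0, 0, 0, 88, 0, -1], [0, 0, 0, 0, 97, 0, -1], [0, 0, 0, 0, 106, 0, -1], [0, 0, 0, 0, 115, 0, -1], [0, 0, 0, 0, 124, 0, -1], [0, 0, 0, 0, 132, 0, -1], [0, 0, 0, 0, 139, 0, -1], [0, 0, 0, 0, 145, 0, -1], [0, 0, 0, 0, 149, 0, -1]]}}

```text
time_s: 45.55
ee_pos: [544.4, 157.8, 89.4]
ee_rot: [179.9, -0.0, 92.4]
force: [-1.9, 0.3, 5.4]
gripper_width: 9.8
gripper_force: 25.0
```

Request:
{"fn": "carry_out", "kwargs": {"commands": [[0, 0, 0, 0, 3, 0, -1], [0, 0, 0, 0, 6, 0, -1], [0, 0, 0, 0, 9, 0, -1], [0, 0, 0, 0, 11, 0, -1], [0, 0, 0, 0, 13, 0, -1], [0, 0, 0, 0, 15, 0, -1], [0, 0, 0, 0, 16.5, 0, -1], [0, 0, 0, 0, 18, 0, -1], [0, 0, 0, 0, 19, 0, -1], [0, 0, 0, 0, 19, 0, -1]]}}

```text
time_s: 46.55
ee_pos: [563.2, 158.5, 89.5]
ee_rot: [179.9, -0.0, 92.4]
force: [-1.0, -0.6, 5.0]
gripper_width: 10.4
gripper_force: 25.0
```

Creep until the stop pushes back.

Request:
{"fn": "carry_out", "kwargs": {"commands": [[0, 0, 0, 0, 0.5, 0, -1], [0, 0, 0, 0, 1, 0, -1], [0, 0, 0, 0, 1.5, 0, -1], [0, 0, 0, 0, 2, 0, -1], [0, 0, 0, 0, 2.5, 0, -1], [0, 0, 0, 0, 2.5, 0, -1]]}}

```text
time_s: 47.15
ee_pos: [565.4, 158.6, 89.5]
ee_rot: [179.9, -0.0, 92.4]
force: [-1.2, -0.3, 6.0]
gripper_width: 10.5
gripper_force: 25.0
```

Request:
{"fn": "carry_out", "kwargs": {"commands": [[0, 0, 0, 0, 0.4, 0, -1], [0, 0, 0, 0, 0.8, 0, -1], [0, 0, 0, 0, 1.2, 0, -1], [0, 0, 0, 0, 1.2, 0, -1]]}}

```text
time_s: 47.55
ee_pos: [565.4, 158.6, 89.4]
ee_rot: [-179.9, 0.0, 92.4]
force: [-3.3, -0.1, 7.6]
gripper_width: 10.3
gripper_force: 25.0
```

Request:
{"fn": "carry_out", "kwargs": {"commands": [[0, 0, 0, 0, 0.5, 0, -1], [0, 0, 0, 0, 1, 0, -1], [0, 0, 0, 0, 1.5, 0, -1], [0, 0, 0, 0, 1.5, 0, -1]]}}

```text
time_s: 47.95
ee_pos: [565.5, 158.6, 89.4]
ee_rot: [-179.7, 0.0, 92.4]
force: [-6.9, 0.2, 10.4]
gripper_width: 10.4
gripper_force: 25.0
```

Request:
{"fn": "carry_out", "kwargs": {"commands": [[0, 0, 0, 0, -1, 0, -1], [0, 0, 0, 0, -1, 0, -0.6], [0, 0, 0, 0, -1, 0, -0.3], [0, 0, 0, 0, -1, 0, -0.3], [0, 0, 0, 0, -1, 0, -0.3], [0, 0, 0, 0, -1, -10, -0.3], [0, 0, 0, 0, -1, -35, -0.3], [0, 0, 0, 0, -1, -75, -0.3], [0, 0, 0, 0, -20, -120, -0.3], [0, 0, 0, 0, -22, -130, -0.3], [0, 0, 0, 0, -22, -130, -0.3], [0, 0, 0, 0, -22, -130, -0.3]]}}

```text
time_s: 49.15
ee_pos: [545.4, 157.6, 218.2]
ee_rot: [-179.9, 0.0, 92.4]
force: [-0.7, 0.5, -0.5]
gripper_width: 31.9
gripper_force: 0.0
```

```bash
python3 -c "
from h import *
np.set_printoptions(precision=1,suppress=True)
s,f=wsnap('w12'); r=cv2.imread('pics/w1.png'); h=np.hstack([r,f[:,:,::-1]]); cv2.imwrite('pics/w12b.png',cv2.resize(h,(800,300),interpolation=cv2.INTER_AREA))
go()"
```

```text
at [545.2 157.5 217.4] [-179.8    0.    92.4] t 49.2 F [1.5 0.  0.6] w 31.8 q [15. 18. 90. -0. 72. 13.]
```

View pics/w12b.png

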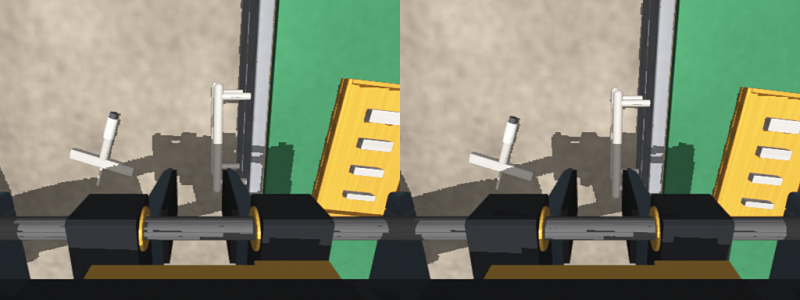

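The drawer sits as it did at the start: the handle-to-front gap is the same in both frames. The tray and micrometer haven't moved.

```bash
python3 -c "
from workcell import workorder
print(workorder.job_done())"
```

```text
the job is handed in; nothing more can be done
None
```

I laid all five plug gauges flat and side by side in the top drawer, held at 22 N, pushed the drawer gently home, and handed the job in at about 49 s; the hand-in gave no verdict.

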